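# Build up a drive shaft in its holding fixture

## Task

Build up the small drive shaft that stands in the green holding fixture: put the large gear on first (hub side up, as it lies), then the brass spacer ring, then the small gear, and the ball bearing on top. Lower each part down the shaft until it sits fully home on what is below it, without letting it drop, and leave the grease tin, the blue bin and the spanner where they are.

Things in the scene. Friction and masses are not known exactly. Their poses are not given: they have to be found in the camera images.
- shaft_stand: Steel shaft upright in a green holding fixture (bolted down). Origin: centre of the fixture's underside, on the bench; z up the shaft axis. Green foot 110 mm diameter, 14 high; green hub 56 diameter up to z 44, its clamp lug reaching 44 mm to -x; steel pinion 36 diameter up to z 58, on which the large gear sits; then the shaft, 20 diameter up to z 126, and a cone to 10 diameter at its tip, z 131.
- large_gear: Dark steel spur gear, 64 mm diameter over the teeth, 16 mm thick, a bright hub of 40 mm diameter rising 14 mm above it (30 mm high in all); 0.44 kg. Lies flat, hub up. Origin: centre of its underside; z up along the 23 mm through bore. Take it by the hub from above. Fully home: underside at z 58 of the fixture; 43 mm of shaft then stand above the hub, between the fingers.
- brass_ring: Brass spacer ring, 34 mm outer diameter, 12 mm high, 50 g nominal, lying flat on the bench. Origin: centre of its underside; z up along the 23 mm through bore. Take it across its outside. Fully home: underside at z 88 of the fixture.
- small_gear: Bright light-grey spur gear, 48 mm diameter over the teeth, 14 mm thick, no hub, 150 g nominal, lying flat on the bench. Origin: centre of its underside; z up along the 23 mm through bore. Take it across its teeth. Fully home: underside at z 100 of the fixture.
- ball_bearing: Ball bearing, 42 mm outer diameter, 12 mm high, bright outer and inner rings with a blue seal between, 80 g nominal, lying flat on the bench. Origin: centre of its underside; z up along the 23 mm through bore. Take it across its outside. Fully home: underside at z 114 of the fixture.
- grease_tin: Yellow round grease tin with a bright lid, 69 mm diameter, 58 mm high, standing loose among the parts; to be left alone. Origin: centre of its underside.
- blue_bin: Blue open-fronted storage bin with bolts in it, 125 x 108 x 70 mm, on the bench to the left of the parts; to be left alone. Origin: centre of its underside.
- spanner: Steel combination spanner, 190 mm long, 8 mm thick, lying flat beyond the parts; to be left alone. Origin: its middle, at its underside; x along it.
There are look-alikes about, which are no part of the job. Several things look just like the ball_bearing: the one meant starts farthest to the robot's left.

How it is judged:
By the outcome, as a careful person would: the job done as asked, in the order asked, and still so for the second after the job is handed in, with the robot touching nothing.
It also fails if it takes over 96 s, if anything falls off the work surface, if the arm or the gripper's body presses on something with over 40 N, if the wrist force passes 120 N, or if a joint passes its speed limit or range.

## Robot

A 6-joint arm with a two-finger parallel gripper is mounted at the origin on the work surface. World frame = base frame: x ahead of the robot, y to its left, z up, the work surface at z = 0. Lengths are in m, angles in rad, forces in N, time in s.
With the tool pointing down it reaches from about 0.275 to 0.875 m from the base axis. Payload 12.5 kg.
Tool frame: the origin (TCP) lies on the centre line of the jaws, within the pads' length; the fingertips stand r.finger_overhang ahead of it and the grasp point (between the pads) lies 3 mm ahead of it (r.finger_overhang is the distance from the TCP to the fingertips, in m); z points along the fingers, y is the line along which they close (so a half turn about z gives the same grasp; the last joint's range is limited). The gripper opens to 85 mm and grips with 20 to 120 N. Pads are 22 mm wide; open, the fingers measure 114 mm over their backs; the gripper's body (76 mm by 85 mm) begins 54 mm behind the grasp point. The pads swing forward as they close: fully open they stand 13 mm farther back than shut.
Start: joints at [-1.394, 0.351, 1.652, -0, 1.139, -0.085], TCP at [0.142, -0.531, 0.253] pointing down, gripper open.
Joint ranges: [-2.75, 2.75], [-0.79, 2.1], [0.01, 2.65], [-1.57, 4.71], [0.07, 3.14], [-2.87, 2.87]. Speed limits (rad/s): [2.22, 2.22, 2.79, 3.14, 3.14, 3.14].

## Interface

Orientations are given as a unit quaternion [x, y, z, w].
In Python, from cell import r, optics gives the robot as it stands. The module is installed in compiled form; this text tells all that it offers. Calls block until the motion is done:
- r.move_to(position, orientation): joint-space move of the TCP to a pose.
- r.move_linear(position, rot=None, vel=0.15): straight line of the TCP; rot=None keeps the orientation; vel is the mean speed in m/s.
- r.set_joints(angles): joint-space move.
- r.set_gripper(opening, squeeze=None): opening from 0.0 (shut) to 1.0 (fully open); squeeze is the grip in N (None keeps the last); returns when the fingers have stopped.
- r.sleep(seconds).
- r.inverse_kinematics(position, orientation): joint angles nearest the present ones, or None.
- optics.get_image(name): name is "scene" or "side" or "wrist"; returns a dict with "pixels" (384x512x3 uint8, red, green, blue), "depth" (384x512 float32, m along the optical axis (not along the pixel's ray), 0 where there is no reading), "fx", "fy", "cx", "cy" (pixels), "D" ([k1, k2, p1, p2, k3] as OpenCV has them; the pictures are not rectified), "camera_from_world" (4x4, takes a point from world to camera coordinates); the wrist camera has in their place "mount" (4x4, takes a point from camera to tool coordinates, whose origin is the TCP and whose axes are the flange's). Camera axes: x right, y down, z forward; pixel columns grow to the right and rows downward; lengths in m; the calibration is good to about 2 mm. A picture is of the moment at which its call begins: read the wrist's pose just before it.
A pose or a line that the arm cannot do raises r.PlanningError and nothing moves.
- r.hand_in(): hands the job in; it is judged then, once.
Readings, each from a call of its own:
- r.current_t(): time.
- r.current_q(): joint angles.
- r.current_qvel(): joint speeds.
- r.current_effort(): joint torques, N m.
- r.current_tool_pos(): TCP position.
- r.current_ee_rot(): TCP orientation.
- r.current_contact_force(): force on the tool from outside, world axes, zero at the start.
- r.current_torque(): the same for the moment, N m.
- r.current_opening(): opening from 0.0 (shut) to 1.0 (fully open).
- r.current_finger_force(): force on a finger pad.
Only numpy, scipy, OpenCV 4.12 (cv2) and the standard library are available. Lean on these libraries where they do the work, as an engineer would, in place of code of your own. Each camera call takes 0.05 s, during which the arm holds its last target. There are 200 camera calls.

## Working session

There is one attempt and no reset: what is moved stays moved. The work goes in short steps, each a Python script; the robot and the scene stay as the last script left them, time stands still between calls to the robot, and variables do not carry over. Pictures are saved under pics/ and viewed, at most 14 in all, crops included, and the job is handed in when it is done.

```bash
mkdir -p pics
cat > h.py <<'E'
import numpy as np, cv2
from cell import r, optics
from scipy.spatial.transform import Rotation as R
def grab(name):
    p=np.array(r.current_tool_pos()); q=np.array(r.current_ee_rot())
    im=optics.get_image(name)
    if name=="wrist":
        T=np.eye(4); T[:3,:3]=R.from_quat(q).as_matrix(); T[:3,3]=p
        im["wfc"]=T@np.array(im["mount"])
    else: im["wfc"]=np.linalg.inv(np.array(im["camera_from_world"]))
    im["K"]=np.array([[im["fx"],0,im["cx"]],[0,im["fy"],im["cy"]],[0,0,1.]]); im["D"]=np.array(im["D"],float)
    return im
def rays(im,uv):
    n=cv2.undistortPoints(np.array(uv,float).reshape(-1,1,2),im["K"],im["D"]).reshape(-1,2)
    d=np.c_[n,np.ones(len(n))]
    return im["wfc"][:3,3], d@im["wfc"][:3,:3].T, d
def plane(im,uv,z):
    o,d,_=rays(im,uv); return o+d*((z-o[2])/d[:,2])[:,None]
def cloud(im):
    v,u=np.mgrid[0:384,0:512]; o,d,_=rays(im,np.c_[u.ravel(),v.ravel()])
    return (o+d*im["depth"].reshape(-1,1)).reshape(384,512,3)
def save(im,fn,s=1.5): cv2.imwrite("pics/"+fn,cv2.resize(im["pixels"][:,:,::-1],None,fx=s,fy=s,interpolation=cv2.INTER_CUBIC))
E
python3 - <<'E'
from h import *
import pickle
print(r.current_t(),r.finger_overhang,r.current_ee_rot(),r.current_contact_force())
for n in("scene","side","wrist"):
    im=grab(n); save(im,n+"0.png"); pickle.dump(im,open(n+"0.pkl","wb")); print(n,im["wfc"].round(3).tolist(),im["fx"])
E
```

```text
0.0 0.022 [ 9.91447986e-01  1.30501140e-01 -2.77227291e-05 -5.86207578e-04] [-0.31543713  0.48369324 -0.19269281]
scene [[0.216, 0.539, -0.814, 1.52], [0.976, -0.101, 0.192, -0.136], [0.022, -0.836, -0.548, 0.687], [0.0, 0.0, 0.0, 1.0]] 411.4520002200782
side [[-0.933, -0.234, 0.273, 0.244], [-0.36, 0.625, -0.693, 0.905], [-0.008, -0.745, -0.667, 0.811], [0.0, 0.0, 0.0, 1.0]] 458.98205935048253
wrist [[0.26, -0.93, -0.259, 0.209], [-0.966, -0.251, -0.068, -0.514], [-0.001, 0.268, -0.963, 0.373], [0.0, 0.0, 0.0, 1.0]] 330.3476183447904
```

View pics/scene0.png

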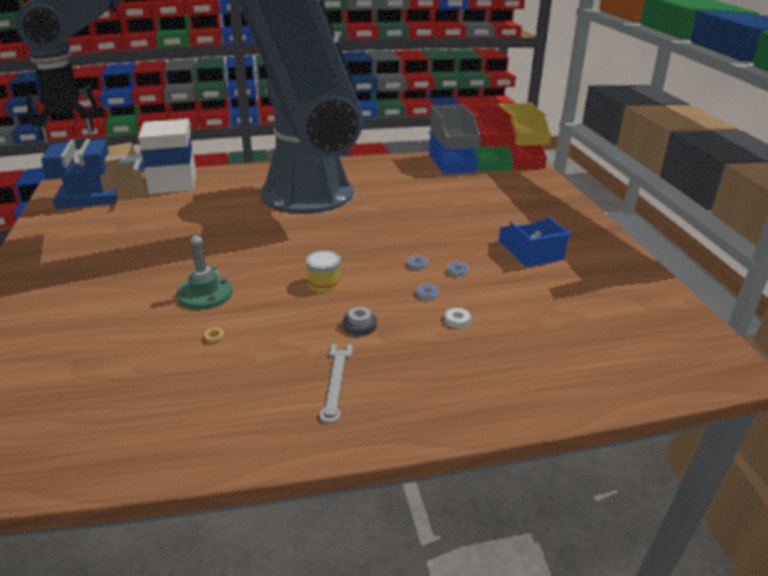

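View pics/side0.png

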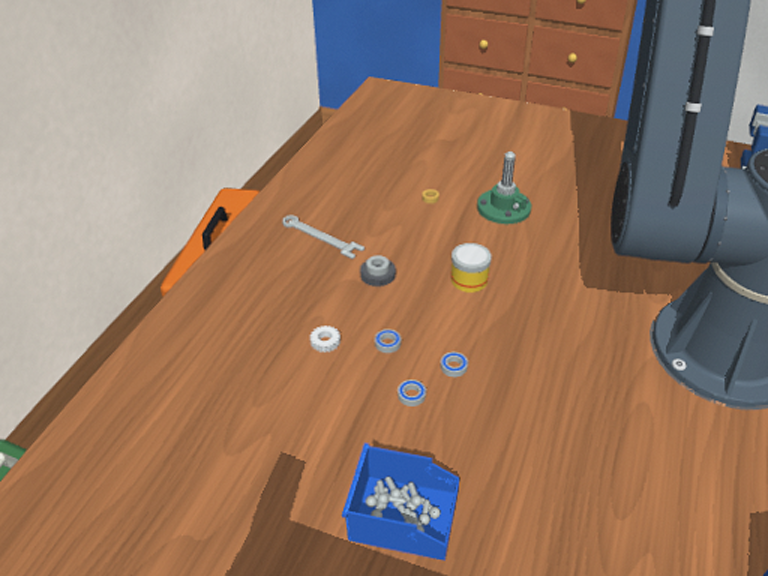

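The scene view (×1.5) shows the fixture at (203,285), brass ring (214,335), large gear (360,320), small gear (457,317), tin (323,270), spanner (335,385) and bin (535,240).

There are three bearing look-alikes: scene (417,262), (457,269), (427,292), which are side (454,363), (411,391), (388,340). Scene-right is +y, so the leftmost should be scene (457,269) / side (411,391). I'll confirm that with numbers and a crop.

Run:
```python
from h import *
import pickle
S={n:pickle.load(open(n+"0.pkl","rb")) for n in("scene","side")}
for n,im in S.items():
    P=cloud(im); z=P[...,2]; m=((z>0.005)&(z<0.2)&(P[...,0]>.25)&(P[...,0]<.9)&(abs(P[...,1])<.5)&(im["depth"]>0)).astype(np.uint8)
    k,l,st,c=cv2.connectedComponentsWithStats(m)
    print(n,"table z",np.median(z[(abs(z)<.03)&(abs(P[...,1])<.3)&(P[...,0]>.3)&(P[...,0]<.8)]).round(4))
    for i in range(1,k):
        if st[i,4]<25: continue
        q=P[l==i]; lo,hi=np.percentile(q,[2,98],axis=0)
        print(i,(c[i]*1.5).round(),st[i,4],"mid",((lo+hi)/2).round(3),"size",(hi-lo).round(3),"top",np.percentile(q[:,2],95).round(4),"top col",np.median(im["pixels"][l==i],axis=0))
# triangulation of the bearings, gears, ring by hand pixels
def tri(a,b):
    o1,d1,_=rays(S["scene"],np.array(a)/1.5); o2,d2,_=rays(S["side"],np.array(b)/1.5)
    A=np.c_[d1[0],-d2[0]]; t=np.linalg.lstsq(A,o2-o1,rcond=None)[0]; p,q=o1+t[0]*d1[0],o2+t[1]*d2[0]
    return ((p+q)/2).round(4),np.linalg.norm(p-q).round(4)
for k,a,b in[("A",(417,262),(454,363)),("B",(457,269),(411,391)),("C",(427,292),(388,340)),("sg",(457,317),(325,338)),("ring",(214,335),(430,195)),("hub",(360,314),(377,265)),("tip",(197,239),(509,154))]: print(k,tri(a,b))
im=S["side"]["pixels"][190:290,190:330]; cv2.imwrite("pics/crop.png",cv2.resize(im[:,:,::-1],None,fx=5,fy=5,interpolation=cv2.INTER_CUBIC))
```

```text
scene table z -0.0021
1 [528. 243.] 734 mid [0.403 0.455 0.038] size [0.135 0.087 0.062] top 0.0678 top col [ 27.  52. 101.]
2 [202. 281.] 881 mid [ 0.46  -0.254  0.066] size [0.087 0.091 0.118] top 0.1143 top col [68. 88. 77.]
3 [323. 269.] 513 mid [ 0.458 -0.014  0.032] size [0.06  0.062 0.052] top 0.0577 top col [129. 111.  90.]
4 [418. 261.] 67 mid [0.419 0.196 0.008] size [0.042 0.037 0.007] top 0.0113 top col [103. 114. 140.]
5 [457. 268.] 73 mid [0.462 0.272 0.009] size [0.042 0.038 0.007] top 0.0113 top col [ 98. 114. 140.]
6 [427. 291.] 83 mid [0.536 0.185 0.009] size [0.039 0.038 0.007] top 0.0117 top col [103. 115. 142.]
8 [360. 320.] 316 mid [0.618 0.032 0.017] size [0.05  0.057 0.024] top 0.0286 top col [89. 88. 89.]
9 [457. 316.] 133 mid [0.631 0.216 0.01 ] size [0.043 0.041 0.009] top 0.0136 top col [171. 172. 173.]
10 [214. 334.] 69 mid [ 0.601 -0.234  0.009] size [0.033 0.031 0.008] top 0.0124 top col [155. 128.  77.]
25 [330. 407.] 123 mid [ 0.82  -0.056  0.007] size [0.057 0.03  0.004] top 0.0082 top col [150. 151. 151.]
side table z -0.001
1 [504. 196.] 837 mid [ 
[... 722 characters left out ...]
 176 mid [0.417 0.197 0.01 ] size [0.039 0.04  0.008] top 0.013 top col [132.5 146.  189.5]
9 [411. 391.] 183 mid [0.458 0.274 0.009] size [0.036 0.041 0.008] top 0.0129 top col [139. 149. 194.]
10 [401. 483.] 2233 mid [0.4   0.454 0.039] size [0.125 0.078 0.063] top 0.0688 top col [ 45.  92. 175.]
A (array([0.416 , 0.195 , 0.0047]), np.float64(0.002))
B (array([0.46  , 0.2718, 0.0048]), np.float64(0.0016))
C (array([0.5315, 0.1844, 0.0038]), np.float64(0.003))
sg (array([0.6282, 0.2169, 0.0054]), np.float64(0.0012))
ring (array([ 0.5991, -0.2335,  0.0053]), np.float64(0.0017))
hub (array([0.6093, 0.0341, 0.0232]), np.float64(0.0))
tip (array([ 0.4486, -0.2523,  0.1242]), np.float64(0.0028))
```

View pics/crop.png

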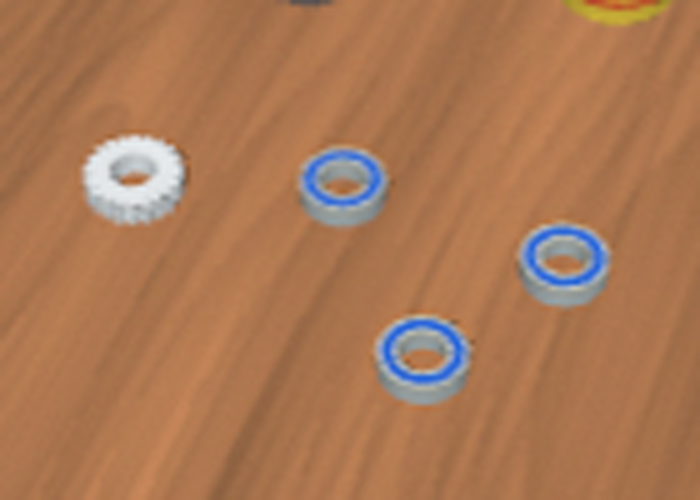

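The crop shows three identical blue-sealed bearings. The numbers put them at y = 0.196, 0.273 and 0.185, so B, at (0.46, 0.273) in the lower middle of the crop, is the leftmost and the one meant. Next I'll look closer with the wrist camera at the shaft and the large gear.

```bash
cat >> h.py <<'E'
Q=[1,0,0,0]
E
python3 - <<'E'
from h import *
import pickle
G=[]
for i,p in enumerate([(.45,-.262,.25),(.45,-.232,.25),(.612,.024,.15),(.612,.054,.15)]):
    r.move_to(p,Q) if i in(0,2) else r.move_linear(p)
    im=grab("wrist"); G.append(im); print(r.current_t(),r.current_tool_pos(),r.current_contact_force())
    P=cloud(im); z=P[...,2]; ok=im["depth"]>0
    if i<2:
        for a,b in((.126,.14),(.1,.125),(.06,.1),(.05,.062)):
            m=ok&(z>a)&(z<b)&(np.hypot(P[...,0]-.45,P[...,1]+.252)<.04); q=P[m]
            if len(q): print(a,len(q),((q.min(0)+q.max(0))/2).round(4),q.mean(0).round(4),np.ptp(q,axis=0).round(4))
    else:
        for a,b in((.024,.036),(.01,.02)):
            m=ok&(z>a)&(z<b)&(np.hypot(P[...,0]-.612,P[...,1]-.034)<.05); q=P[m]
            print(a,len(q),((q.min(0)+q.max(0))/2).round(4),np.median(q,0).round(4),np.ptp(q,axis=0).round(4))
pickle.dump(G,open("w1.pkl","wb"))
print(G[0]["mount"],r.finger_overhang)
v=np.vstack([np.hstack([G[0]["pixels"],G[1]["pixels"]]),np.hstack([G[2]["pixels"],G[3]["pixels"]])])
cv2.imwrite("pics/w1.png",cv2.resize(v[:,:,::-1],(800,600)))
E
```

```text
1.7167 [ 0.4496433  -0.26276388  0.2499992 ] [ 0.57409341 -0.41115573 -0.67434717]
0.126 434 [ 0.4493 -0.2564  0.1292] [ 0.4497 -0.2564  0.1289] [0.0183 0.0192 0.0064]
0.1 192 [ 0.4491 -0.2565  0.1125] [ 0.4564 -0.2568  0.1142] [0.0203 0.0207 0.025 ]
0.06 198 [ 0.4543 -0.2564  0.08  ] [ 0.4569 -0.2574  0.0813] [0.0099 0.0205 0.0398]
0.05 471 [ 0.4517 -0.2561  0.056 ] [ 0.4551 -0.2569  0.0571] [0.0307 0.0352 0.012 ]
2.1167 [ 0.44999125 -0.23240649  0.25015523] [-0.14502412  0.58813768 -0.21834784]
0.126 437 [ 0.4492 -0.2561  0.1291] [ 0.4499 -0.256   0.1288] [0.0192 0.0185 0.0062]
0.1 201 [ 0.4519 -0.2562  0.1125] [ 0.4562 -0.2541  0.1141] [0.0148 0.0205 0.0249]
0.06 209 [ 0.454  -0.2559  0.0802] [ 0.4567 -0.2538  0.0816] [0.0109 0.0201 0.0395]
0.05 469 [ 0.4514 -0.2566  0.0559] [ 0.455  -0.2546  0.0571] [0.0313 0.0352 0.0116]
3.3833 [0.61207776 0.02262508 0.15063695] [-0.46771878 -0.31412546 -0.13115684]
0.024 1516 [0.6115 0.0299 0.0279] [0.6119 0.0299 0.0296] [0.0397 0.039  0.0076]
0.01 2447 [0.6115 0.0297 0.015 ] [0.619  0.0291 0.0155] [0.0639 0.0639 0.0099]
3.7833 [0.61203689 0.05348638 0.15028393] [-0.14601411 -0.37742733 -0.81732761]
0.024 1533 [0.6116 0.0296 0.0278] [0.6122 0.0297 0.0295] [0.0394 0.0391 0.0076]
0.01 2420 [0.6116 0.0302 0.015 ] [0.6192 0.0326 0.0155] [0.0638 0.0631 0.0099]
[[ 1.45585294e-03 -9.63409183e-01 -2.68031019e-01  6.91300331e-02]
 [ 9.99998860e-01  1.51006549e-03  3.88133148e-06  2.89753723e-04]
 [ 4.01005082e-04 -2.68030719e-01  9.63410283e-01 -1.20236135e-01]
 [ 0.00000000e+00  0.00000000e+00  0.00000000e+00  1.00000000e+00]] 0.022
```

View pics/w1.png

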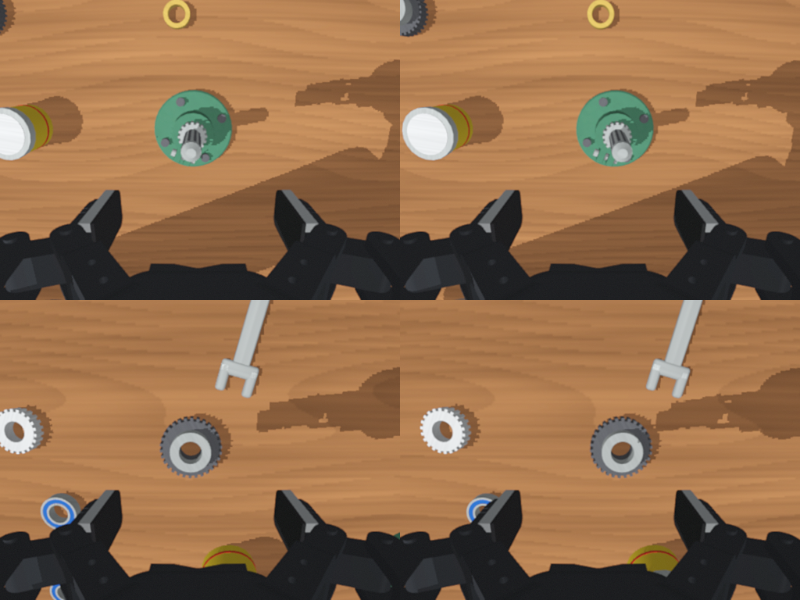

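The four wrist views agree to 0.5 mm. The shaft is at (0.449, -0.256) with its tip at z 0.132, and the large gear is at (0.6116, 0.0298) with its hub top at 0.030. The fixed cameras differ by about 4 mm in y, so I'll check the wrist camera against the fingers. I also need the fingertip reach at a partial opening.

```bash
cat >> h.py <<'E'
def toolcloud(im):
    v,u=np.mgrid[0:384,0:512]; _,_,d=rays(im,np.c_[u.ravel(),v.ravel()])
    M=np.array(im["mount"]); return ((d*im["depth"].reshape(-1,1))@M[:3,:3].T+M[:3,3]).reshape(384,512,3)
def fingers(im):
    T=toolcloud(im); q=T[(im["depth"]>0)&(T[...,2]<.06)&(T[...,2]>-.02)&(abs(T[...,1])<.06)&(abs(T[...,0])<.02)]
    L=q[q[:,1]<0]; H=q[q[:,1]>0]
    for s in (L,H): print("finger: n",len(s),"tip z",np.percentile(s[:,2],99).round(4),"inner y",s[:,1][np.argmin(abs(s[:,1]))].round(4),"x",np.percentile(s[:,0],[2,98]).round(4))
E
python3 - <<'E'
from h import *
import pickle
fingers(pickle.load(open("w1.pkl","rb"))[2])
for o in(.6,.45):
    r.set_gripper(o,40); im=grab("wrist"); print(o,r.current_opening(),r.current_t(),r.finger_overhang); fingers(im)
r.set_gripper(.6)
E
```

```text
finger: n 2087 tip z 0.0082 inner y -0.0416 x [-0.0088  0.0126]
finger: n 2100 tip z 0.0084 inner y 0.0423 x [-0.0087  0.0128]
0.6 0.6022826394260351 4.2667 0.022
finger: n 2145 tip z 0.0177 inner y -0.0249 x [-0.0087  0.0126]
finger: n 2150 tip z 0.0171 inner y 0.0255 x [-0.0085  0.0127]
0.45 0.4474423301020195 4.6 0.022
finger: n 2051 tip z 0.0185 inner y -0.0185 x [-0.0086  0.0128]
finger: n 2035 tip z 0.0184 inner y 0.0191 x [-0.0086  0.0129]
```

Pads show the wrist camera's y bias at about 0.3 mm. Its x bias is about 2 mm, but that cancels between part and shaft. Fingertips stand about 18.5 mm ahead of the TCP at hub width. Picking up the large gear now.

```bash
cat >> h.py <<'E'
S=np.array([.4493,-.2562])
def pick(xy,z,pre,squeeze):
    r.set_gripper(pre); r.move_to([*xy,z+.06],Q); r.move_linear([*xy,z],vel=.1)
    print("at",np.round(r.current_tool_pos(),4)); r.set_gripper(0,squeeze)
    print("closed mm",r.current_opening()*85,r.current_finger_force(),np.round(r.current_tool_pos(),4))
    r.move_linear([*xy,z+.17],vel=.2); r.sleep(.2)
    im=grab("wrist"); print("held",r.current_opening()*85,np.round(r.current_contact_force(),1),r.current_t()); return im
def held(im,a,b,rad):
    T=toolcloud(im); q=T[(im["depth"]>0)&(T[...,2]>a)&(T[...,2]<b)&(np.hypot(T[...,0]-.002,T[...,1])<rad)]
    print("held part tool: mid",((q.min(0)+q.max(0))/2).round(4),"size",np.ptp(q,axis=0).round(4),"med",np.median(q,0).round(4),len(q)); return q
E
python3 - <<'E'
from h import *
im=pick((.6116,.0298),.037,.6,60)
held(im,.015,.032,.045)
held(im,.001,.012,.03)
r.move_to([*S,.195],Q); r.sleep(.2)
print(np.round(r.current_tool_pos(),4),r.current_t(),r.current_contact_force())
w=grab("wrist"); a=grab("scene"); b=grab("side")
import pickle; pickle.dump((w,a,b),open("g1.pkl","wb"))
c=lambda im,x,y:cv2.resize(im["pixels"][y:y+130,x:x+130],(400,400),interpolation=cv2.INTER_CUBIC)
v=np.hstack([c(a,70,90),c(b,275,35)]); cv2.imwrite("pics/g1.png",v[:,:,::-1]); save(w,"g1w.png",1)
E
```

```text
at [0.612  0.0299 0.0375]
closed mm 37.13773060772592 59.74520366638899 [0.6122 0.0299 0.0383]
held 37.415140588618165 [-0.3  0.4 -4.3] 7.725
held part tool: mid [-0.0009  0.0004  0.0235] size [0.065 0.063 0.017] med [0.0173 0.0003 0.0229] 5376
held part tool: mid [-0.0007  0.      0.0065] size [0.0406 0.0587 0.011 ] med [ 0.0041 -0.0001  0.0087] 4957
[ 0.4499 -0.2556  0.195 ] 9.175 [ 0.67700871 -0.20491388 -3.43688533]
```

View pics/g1.png

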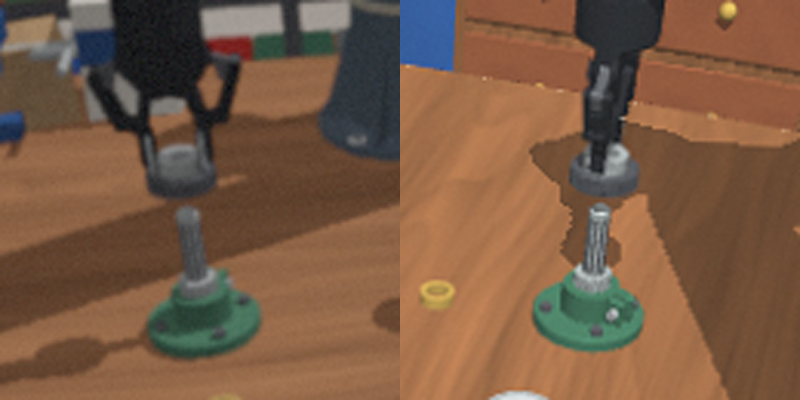

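View pics/g1w.png

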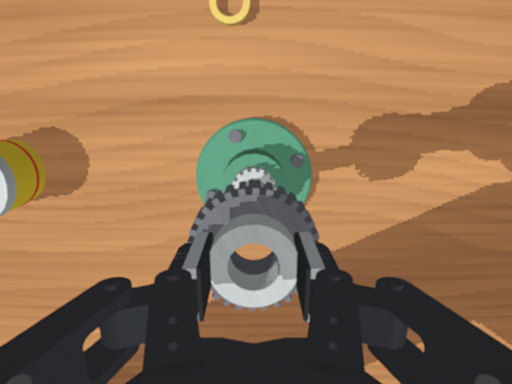

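The gear is held level, centred between the jaws and about 20 mm over the shaft in both fixed views. In the wrist view its bore is at (254,268). Lowering it with force checks.

```bash
cat >> h.py <<'E'
def lower(xy,zhome,zfrom,release,lat=8):
    """Step down to contact at about zhome; correct sideways if the shaft pushes; release when seated."""
    xy=np.array(xy,float); r.sleep(.2)
    f0=np.mean([r.current_contact_force() for _ in range(5)],0); z=zfrom; ok=False
    while z>zhome-.004:
        z-= .006 if z-zhome>.010 else .0015
        r.move_linear([*xy,z],vel=.06)
        r.sleep(.05); f=np.array(r.current_contact_force())-f0; p=np.array(r.current_tool_pos())
        print(f"z {z:.4f} tcp {p.round(4)} f {f.round(1)}")
        if np.hypot(f[0],f[1])>lat: xy+=np.clip(f[:2]*4e-5,-.0006,.0006); print("shift",xy.round(4))
        if f[2]>5:
            ok=z<zhome+.0045; break
    print("seated" if ok else "NOT SEATED",r.current_t())
    if ok and release:
        r.set_gripper(release); r.sleep(.1); p=r.current_tool_pos(); r.move_linear([*xy,z+.09],vel=.2); print("freed",r.current_t(),np.round(r.current_contact_force(),1))
    return ok
E
python3 - <<'E'
from h import *
lower((.4499,-.2560),.095,.181,0)
E
```

```text
z 0.1750 tcp [ 0.45  -0.256  0.175] f [ 1.   0.2 -0.3]
z 0.1690 tcp [ 0.4498 -0.256   0.1689] f [0.8 1.  0.7]
z 0.1630 tcp [ 0.4498 -0.2559  0.1628] f [ 1.1  1.  -0.5]
z 0.1570 tcp [ 0.4498 -0.2559  0.1568] f [1.3 1.2 0. ]
z 0.1510 tcp [ 0.4498 -0.256   0.1508] f [ 0.7  0.7 -0.9]
z 0.1450 tcp [ 0.4498 -0.256   0.1448] f [1.2 1.1 0.1]
z 0.1390 tcp [ 0.4498 -0.2559  0.1388] f [0.8 0.5 0. ]
z 0.1330 tcp [ 0.4498 -0.2559  0.1328] f [ 0.7  1.5 -0.2]
z 0.1270 tcp [ 0.4498 -0.2559  0.1268] f [ 1.8  0.5 -0.4]
z 0.1210 tcp [ 0.4498 -0.256   0.1208] f [ 1.1  0.  -0. ]
z 0.1150 tcp [ 0.4498 -0.256   0.1148] f [ 1.4  1.  -0.2]
z 0.1090 tcp [ 0.4498 -0.2559  0.1088] f [ 1.1  1.  -0.7]
z 0.1030 tcp [ 0.4498 -0.256   0.1028] f [1.5 0.2 0.6]
z 0.1015 tcp [ 0.4499 -0.256   0.1015] f [ 0.4  0.  -0.2]
z 0.1000 tcp [ 0.4499 -0.256   0.1   ] f [ 1.5  0.1 -0.3]
z 0.0985 tcp [ 0.4499 -0.256   0.0984] f [ 0.1  0.2 -0.6]
z 0.0970 tcp [ 0.4499 -0.256   0.097 ] f [1.2 0.3 0.2]
z 0.0955 tcp [ 0.4501 -0.2561  0.0963] f [-2.3  1.8 11. ]
seated 15.1583
```

Contact came at TCP z 0.0963, exactly 58 mm above the grip height, so the gear is home. I'll release it, then measure and pick the brass ring.

```bash
cat >> h.py <<'E'
def measure(xy,h,dia):
    out=[]
    for k,dy in enumerate((-.012,.012)):
        p=[xy[0],xy[1]+dy,h+.12]
        r.move_to(p,Q) if k==0 else r.move_linear(p)
        r.sleep(.15); im=grab("wrist"); P=cloud(im)
        m=(im["depth"]>0)&(abs(P[...,2]-h)<.004)&(np.hypot(P[...,0]-xy[0],P[...,1]-xy[1])<dia/2+.012); q=P[m]
        lo,hi=np.percentile(q,[.5,99.5],axis=0)
        print("meas",((lo+hi)/2).round(4),"size",(hi-lo).round(4),"top",np.median(q[:,2]).round(4),im["pixels"][m].mean(0).round(),r.current_t())
        assert np.all(abs((hi-lo)[:2]-dia)<.004) and abs(np.median(q[:,2])-h)<.0025
        out.append((lo+hi)[:2]/2)
    assert np.linalg.norm(out[0]-out[1])<.002
    return np.mean(out,0)
E
python3 - <<'E'
from h import *
r.set_gripper(.6); r.sleep(.1); r.move_linear([.4499,-.256,.2],vel=.2)
print(r.current_t(),np.round(r.current_contact_force(),1))
c=measure((.600,-.237),.012,.034)
im=pick(c,.023,.55,30)
held(im,.004,.03,.02)
save(im,"ring.png",1)
E
```

```text
16.225 [-0.3 -1.2 -1. ]
meas [ 0.6003 -0.2358  0.0107] size [0.0332 0.0327 0.0051] top 0.0116 [213. 184.  96.] 17.125
meas [ 0.6002 -0.2359  0.0109] size [0.0335 0.0326 0.0048] top 0.0115 [213. 184.  97.] 17.6333
at [ 0.6006 -0.2359  0.0234]
closed mm 32.54416507467324 29.691060930490494 [ 0.6007 -0.2361  0.024 ]
held 32.237799641519125 [ 0.2 -0.2  0.3] 20.4583
held part tool: mid [-0.0005  0.      0.0152] size [0.0348 0.0342 0.0223] med [0.0011 0.0003 0.0128] 3837
```

View pics/ring.png

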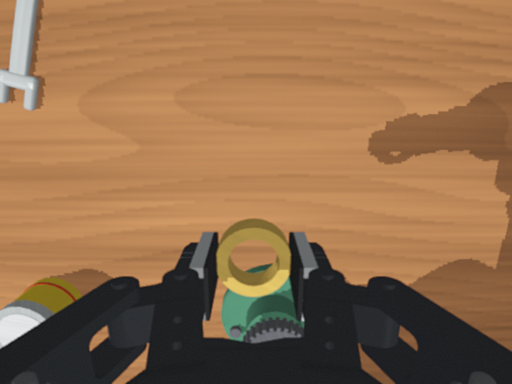

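The ring is held level and centred at (254,257). Next: lower it, release once seated, then measure and pick the small gear.

Run:
```python
from h import *
r.move_to([.4499,-.256,.185],Q); r.move_linear([.4499,-.256,.170])
if lower((.4499,-.256),.1115,.170,.55):
    c=measure((.628,.213),.014,.048)
    im=pick(c,.023,.75,30)
    held(im,.004,.03,.027); save(im,"sg.png",1)
```

```text
z 0.1640 tcp [ 0.4498 -0.256   0.1639] f [-0.4  0.4 -0.1]
z 0.1580 tcp [ 0.4498 -0.2559  0.1578] f [0.  0.7 0.1]
z 0.1520 tcp [ 0.4498 -0.2559  0.1518] f [-0.2  0.1  0.7]
z 0.1460 tcp [ 0.4498 -0.2559  0.1458] f [0.3 1.  0.2]
z 0.1400 tcp [ 0.4498 -0.2559  0.1398] f [0.3 1.6 1.2]
z 0.1340 tcp [ 0.4498 -0.256   0.1338] f [0.5 0.9 0.6]
z 0.1280 tcp [ 0.4498 -0.2559  0.1278] f [-1.1  0.7 -0. ]
z 0.1220 tcp [ 0.4498 -0.256   0.1218] f [-0.3  0.3  1.7]
z 0.1160 tcp [ 0.4498 -0.2559  0.1158] f [0.  0.8 1. ]
z 0.1145 tcp [ 0.4499 -0.256   0.1145] f [-0.6  0.6  0.2]
z 0.1130 tcp [ 0.4499 -0.256   0.113 ] f [ 0.7 -0.1  0.1]
z 0.1115 tcp [ 0.4501 -0.2561  0.112 ] f [-2.5  1.   7. ]
seated 25.1667
freed 26.1583 [-0.5 -0.6 -0.4]
meas [0.63   0.2151 0.0127] size [0.046  0.0458 0.005 ] top 0.0135 [222. 224. 226.] 28.1583
meas [0.6301 0.2149 0.0127] size [0.0458 0.0461 0.0051] top 0.0135 [222. 224. 225.] 28.6667
at [0.6303 0.2151 0.0233]
closed mm 46.52662133769643 30.537508595734835 [0.6306 0.2152 0.0241]
held 46.49424053193322 [-0.2  0.2 -1.1] 31.6083
held part tool: mid [-0.0006 -0.      0.0148] size [0.0485 0.0499 0.0215] med [0.0026 0.0003 0.0108] 7997
```

```bash
ls pics
```

```text
crop.png
g1.png
g1w.png
ring.png
scene0.png
sg.png
side0.png
w1.png
wrist0.png
```

The ring seated at TCP z 0.112 (0.088 above the fixture's underside). Checking the stack and the held small gear before lowering.

Run:
```python
from h import *
r.move_to([.4499,-.256,.21],Q); r.sleep(.2); b=grab("side"); a=cv2.imread("pics/sg.png")[:,56:456]
v=np.hstack([cv2.resize(b["pixels"][35:165,275:405][:,:,::-1],(384,384),interpolation=cv2.INTER_CUBIC),a]); cv2.imwrite("pics/sg2.png",v)
```

```text
(no output)
```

View pics/sg2.png

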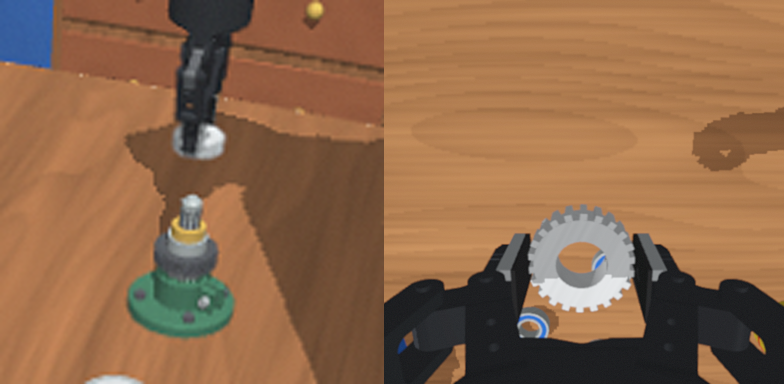

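The left half shows the large gear and the brass ring, at (190,230), seated on the shaft. The right half shows the small gear held level at (580,258). I'll lower it, then pick the leftmost bearing (B).

Run:
```python
from h import *
r.move_linear([.4499,-.256,.170])
if lower((.4499,-.256),.1235,.170,.75):
    c=measure((.461,.269),.012,.042)
    im=pick(c,.023,.66,30)
    held(im,.004,.03,.024)
    r.move_to([.4499,-.256,.21],Q); r.sleep(.2); b=grab("side")
    v=np.hstack([cv2.resize(b["pixels"][35:165,275:405],(384,384),interpolation=cv2.INTER_CUBIC),im["pixels"][:,56:456]]); cv2.imwrite("pics/bb.png",v[:,:,::-1])
```

```text
z 0.1640 tcp [ 0.4498 -0.256   0.1639] f [-0.7  0.1  0. ]
z 0.1580 tcp [ 0.4498 -0.2559  0.1578] f [-0.7 -0.   0.6]
z 0.1520 tcp [ 0.4498 -0.2559  0.1518] f [-0.3 -0.5  0.8]
z 0.1460 tcp [ 0.4498 -0.256   0.1458] f [ 0.2 -0.8  0.5]
z 0.1400 tcp [ 0.4498 -0.256   0.1398] f [ 0.7  0.3 -0.1]
z 0.1340 tcp [ 0.4498 -0.2559  0.1338] f [-0.1 -0.1  0.1]
z 0.1280 tcp [ 0.4498 -0.256   0.1278] f [ 0.2 -0.8  1. ]
z 0.1265 tcp [ 0.4499 -0.256   0.1265] f [-0.4  0.5  1.5]
z 0.1250 tcp [ 0.4499 -0.256   0.1249] f [ 0.2  0.5 -0.4]
z 0.1235 tcp [ 0.4501 -0.2561  0.124 ] f [-1.8  1.1  7.1]
seated 37.3083
freed 38.325 [-0.7  0.3 -0.3]
meas [0.4604 0.2708 0.0108] size [0.0409 0.0407 0.0047] top 0.0113 [125. 157. 200.] 40.4083
meas [0.4604 0.2708 0.0108] size [0.041  0.0403 0.0045] top 0.0113 [126. 159. 203.] 40.9167
at [0.4608 0.2711 0.0236]
closed mm 40.37104381593209 29.40638780593872 [0.4609 0.271  0.0241]
held 40.098264402590196 [-0.2  0.  -1.6] 43.7833
held part tool: mid [-0.0006  0.      0.0149] size [0.0425 0.0436 0.0217] med [0.0019 0.0003 0.013 ] 6118
```

View pics/bb.png

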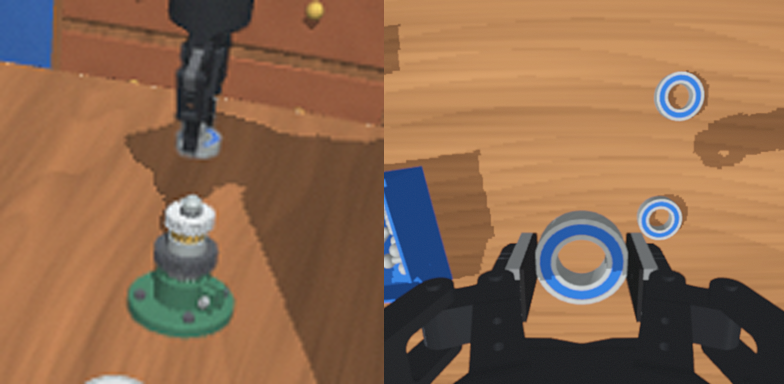

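The small gear is seated at (190,215). The leftmost bearing is held level at (582,258), and its two look-alikes are untouched at (680,95) and (660,218).

Run:
```python
from h import *
r.move_linear([.4499,-.256,.172])
if lower((.4499,-.256),.1375,.172,.66):
    r.move_linear([.4499,-.256,.252]); r.sleep(.2); w=grab("wrist"); b=grab("side")
    P=cloud(w); d=np.hypot(P[...,0]-.4493,P[...,1]+.2562)
    for a,c in((.011,.021),(.0215,.0235)):
        z=P[...,2][(w["depth"]>0)&(d>a)&(d<c)&(P[...,2]>.06)]; print(np.percentile(z,[10,50,90]).round(4))
    v=np.hstack([cv2.resize(b["pixels"][35:165,275:405],(384,384),interpolation=cv2.INTER_CUBIC),w["pixels"][:,56:456]]); cv2.imwrite("pics/end.png",v[:,:,::-1])
```

```text
z 0.1660 tcp [ 0.4498 -0.256   0.1659] f [ 1.1 -0.  -0.1]
z 0.1600 tcp [ 0.4498 -0.256   0.1598] f [1.7 0.8 0.4]
z 0.1540 tcp [ 0.4498 -0.2559  0.1538] f [0.7 0.5 0.5]
z 0.1480 tcp [ 0.4498 -0.2559  0.1478] f [ 1.3 -0.   0.3]
z 0.1420 tcp [ 0.4498 -0.2559  0.1418] f [ 0.6  0.3 -0.4]
z 0.1405 tcp [ 0.4499 -0.256   0.1405] f [ 0.5 -0.2 -0.3]
z 0.1390 tcp [ 0.4499 -0.256   0.139 ] f [ 1.   0.  -0.3]
z 0.1375 tcp [ 0.4501 -0.2561  0.138 ] f [-0.7  1.9  6.8]
seated 48.9417
freed 49.9417 [ 0.1 -0.1 -1.2]
[0.125  0.3076 0.3149]
[0.0736 0.1146 0.3231]
```

View pics/end.png

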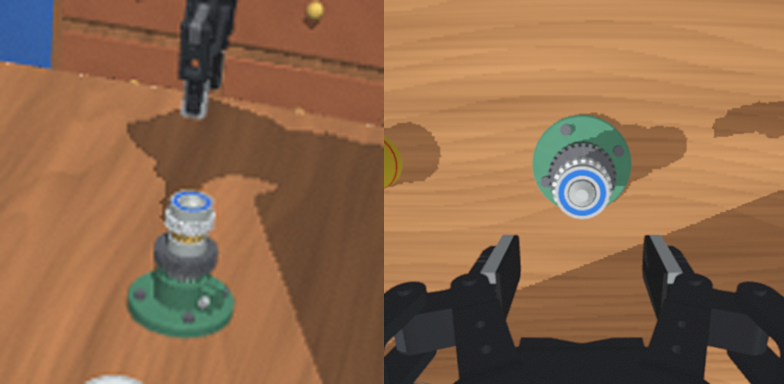

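The full stack is in place: the bearing is on top at (190,203) left and (582,193) right, level and free of the gripper. Each part stopped at its home height to within 0.3 mm.

```bash
python3 -c "
from h import *
print(r.hand_in(),r.current_t())"
```

```text
the job is handed in; nothing more can be done
the job is handed in; nothing more can be done
```

The drive shaft is built up as asked (large gear, brass ring, small gear, then the leftmost ball bearing), with each part lowered until it sat home, and the job was handed in at about 50 s; no verdict came back.

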